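Hook up the drop guard and scan the hub's label

TASK

Lift the yellow drop guard of the hub test stand and hook its red peg into the side notch so that it stays up by itself. Then take the white scanner from its cradle, point it squarely at the middle of the bar-code label on the hub's carrier from about 7 cm away, and hold it quite still for two seconds. Lay the scanner back in its cradle the way it lay, leave the guard hooked up, and do not touch the carrier, its hub or label, nor shift the other things on the bench.

Things in the scene. Friction and masses are not known exactly. Their poses are not given: they have to be found in the camera images.
- rig: Fixed hub test stand: grey base 200 x 240 x 15 mm, two aluminium posts 179 mm high at its front corners (y 65 to 125 and -105 to -75, x -106 to -64 mm). Origin on the bench; x from its open front (to the robot) to the back, y left, z up. The guard stands at x = -90 mm between the posts. The left post's front plate has the red peg's slot: straight up, then left (+y) over a lip into a notch.
- guard_handle (a point): Grip point in the guard's black handle block, on its centre line, 18 mm below its top. Block 36 mm along the stand's x, 26 mm along the stand's y, 46 mm high, standing free above the guard's top bar, nothing over it. With the guard down the point is 147 mm above the bench. It moves with the guard (0.4 kg); axes as the stand's.
- guard_lift (a joint): Height of the yellow guard, m: 0 = down, at most 0.126. It falls if let go unhooked. Its red peg (10 mm thick) runs in the left post's slot; it must be above 0.110 to pass the lip, and once moved over and lowered it rests in the notch at about 0.101, behind a lip 9 mm high.
- guard_shift (a joint): Sideways shift of the guard to the stand's +y (left), m: 0 = in the straight slot, stop at 0.024. Above the lip it slides easily (under 1 N); below the lip the slot keeps it near 0. From 0.018 on the peg is past the lip and over the notch.
- carrier: Carrier standing on the stand behind the guard, fixed: dark disc of 110 mm with a standing silver hub (90 mm wide, 79 mm high) on it and the label tag in front. Origin under the disc's middle, on the stand's plate 15 mm above the bench; may be turned against the stand.
- label (a point): Middle of the bar-code label's face: white label with black bars, 60 mm wide, 40 mm high, on an upright blue tag 66 x 46 mm, 65 mm above the bench and 45 mm or so behind the guard's plane. Its x axis points level from the label's face INTO the tag (the way a scanner must look), y along the label, z up.
- scanner: White bar-shaped scanner, 178 mm long, 34 mm wide, 32 mm high (black head 40 mm high at the nose end, orange key on top), 0.13 to 0.24 kg. Origin at its centre, half-way up. x axis along it to the nose, which is the way the beam looks; z up as it lies. Grasp across its width at its centre: between the cradle's saddles 86 mm of its length are free.
- scanner_nose (a point): Middle of the scanner's dark red window, where the beam leaves: 90 mm along the scanner's x from its centre, same axes.
- cradle_seat (a point): Centre of the scanner when it lies in its fixed grey cradle, 51 mm above the bench; x to the end where the nose lies, z up. Base 136 x 85 x 10 mm with two saddles 10 mm long, 55 mm behind and 41 mm ahead of this point: floor 35 mm above the bench (scanner's underside), walls flaring outward up to 59 mm, side play 4 mm at the bottom, about 13 mm at the top.
- patch_tin: Flat green tin 88 x 118 x 29 mm, loose, a bystander. Origin under its middle.
- freewheel: Black sprocket cluster 101 mm across, 34 mm high, loose, a bystander. Origin under its middle.
- front_hub: Silver front hub lying on its side with its axle, 55 x 130 x 55 mm, loose, a bystander. Origin under its middle.

How it is judged:
By the outcome, as a careful person would: the job done as asked, in the order asked, and still so for the second after the job is handed in, with the robot touching nothing.
It also fails if it takes over 62 s, if anything falls off the work surface, if the arm or the gripper's body presses on something with over 40 N, if the wrist force passes 120 N, or if a joint passes its speed limit or range.

ROBOT

A 6-joint arm with a two-finger parallel gripper is mounted at the origin on a cart in front of the work surface, level with it; the furniture and walls round the work are solid. World frame = base frame: x ahead of the robot, y to its left, z up, the work surface at z = 0. Lengths are in mm, angles in rad, forces in N, time in s.
With the tool pointing down it reaches from about 400 to 925 mm from the base axis. Payload 12.5 kg.
Tool frame: the origin (TCP) lies at the very end of the fingers, on their centre line; the grasp point (between the pads) lies env.grip_point_offset behind it (env.grip_point_offset is the distance from the TCP to the grasp point, in mm); y points along the fingers, z is the direction in which the jaws open and shut, and the axes are right-handed (so a half turn about y gives the same grasp; the last joint's range is limited). The gripper opens to 95 mm and grips with 3 to 60 N. Pads are 20 mm wide; open, the fingers measure 119 mm over their backs; the gripper's body (75 mm by 180 mm) begins 59 mm behind the grasp point.
Start: joints at [-1.269, 0.491, 1.559, -0, 1.092, -0.106], TCP at [247.893, -573.756, 214.661] pointing down, gripper open.
Joint ranges: [-3.1, 3.1], [-0.84, 2.19], [0.05, 2.79], [-1.13, 4.28], [0.06, 2.93], [-2.69, 2.69]. Speed limits (rad/s): [2.22, 2.22, 2.79, 3.14, 3.14, 3.14].

INTERFACE

Orientations are given as [roll, pitch, yaw] about the fixed x, y, z axes, in that order (R = Rz(yaw) Ry(pitch) Rx(roll)).
In Python, from cell import readout, read_camera, env, nets gives the robot as it stands.
- The arm moves only by the tool apply_moves, never from a script. Its argument "increments" is a list of rows, each a list of 3 entries, a list of its own where there are three numbers: the shift along the tool's x, y, z in cm, then the turn, a rotation vector about the tool's x, y, z in degrees, then the finger opening in cm, from 0 to 9.51. A call has exactly 5 rows; each row shifts and turns the pose as measured when the row begins, along the tool's axes as they then stand; what a row does not reach is not made up. A row lasts 1/8 s, in which the tool goes at most 62.5 mm and 10.7 degrees, less where a joint would pass 70% of its speed; a pose out of reach is approached as far as the arm can. A call with a gripper value outside its range is refused whole. The fingers move at their own pace and stop on an object; the grip force is fixed at half the most. Time passes only in rows, so rows that do not move let the fingers close, or fill a call up. It gives the time, the measured TCP pose, the force and the opening at its end, in the units of the state.
- readout.state(): the state, without advancing time (a new reading comes with each control period).
- read_camera(name): name is "side" or "top"; returns a dict with "img" (384x512x3 uint8, red, green, blue), "vfov" (degrees; the focal length in pixels is half the picture's height over the tangent of half this angle, whatever the lens; pixels are square), "cx", "cy" (the principal point, pixels), "distortion" ([k1, k2, p1, p2, k3] as OpenCV has them; the pictures are not rectified), "rvec" (rotation vector, rad) and "tvec" (3), from world to camera coordinates, as OpenCV has them. Camera axes: x right, y down, z forward; pixel columns grow to the right and rows downward; lengths in mm; the calibration is good to about 2 mm. A picture is of the moment at which its call begins. There is no depth.
- env.job_done(): hands the job in, once; it reports no verdict.
Trained networks look in a picture, given as the dict that the camera call returned (one of the last four; its "shot" number tells which), for a name from the list of things; names that differ only in an ending like _2 or _b are one class to them, and where a whole thing is asked for, a point or a joint stands for the part that bears it (a point fixed in the world has none). Each returns a list of dicts, best first, with "confidence" (0 to 1); they miss things now and then, are a little off and sometimes report something else, mostly with a low value. They report only what shows in the picture. A call takes as long as a camera call.
- nets.look_for(picture, thing): "point" ([x, y, z] in mm, in the coordinates of the camera as it stood for that picture, good to about 4 mm: the middle of the surface that is visible of it).
- nets.mark_of(picture, thing): "point" ([x, y, z] in mm, in the coordinates of the camera as it stood for that picture, good to about 4 mm: a listed point, or the origin of a listed thing).
The state is a dict: "t": time; "joints": joint angles; "qvel": joint speeds; "tau": joint torques, N m; "eef_pos": TCP position; "tcp_rot": TCP orientation; "ft_force": force on the tool from outside, world axes, zero at the start; "moment": the same for the moment, N m; "opening": opening from 0.0 (shut) to 1.0 (fully open).
Only numpy, scipy, OpenCV 4.12 (cv2) and the standard library are available. Lean on these libraries where they do the work, as an engineer would, in place of code of your own. Each camera call takes 0.05 s, during which the arm holds its last target. There are 200 camera calls.

## Working session

There is one attempt and no reset: what is moved stays moved. The work goes in short steps, Python scripts to look and compute and a tool call to move; the robot and the scene stay as the last step left them, time stands still between calls to the robot, and variables do not carry over. Pictures are saved under pics/ and viewed, about 8 in all and at most 12, crops included, and the job is handed in when it is done.

Besides the shell and the picture viewer there is one more tool, called by a JSON object that holds its "name" and its "arguments". apply_moves: Moves the arm, as the interface text tells. Its arguments: {"type":"object","properties":{"increments":{"type":"array"}},"required":["increments"]}

```bash
ls; mkdir -p pics; cat > h.py <<'E'
import numpy as np,cv2
from scipy.spatial.transform import Rotation as R
from cell import readout, read_camera, env, nets
def toW(c,p):
    M=cv2.Rodrigues(np.array(c['rvec'],float))[0]
    return M.T@(np.array(p,float).ravel()-np.array(c['tvec'],float).ravel())
def cam(c):
    f=c['img'].shape[0]/2/np.tan(np.radians(c['vfov'])/2)
    return np.array([[f,0,c['cx']],[0,f,c['cy']],[0,0,1.]]),np.array(c['distortion'],float)
def proj(c,P):
    K,d=cam(c);return cv2.projectPoints(np.array(P,float).reshape(-1,1,3),np.array(c['rvec'],float),np.array(c['tvec'],float),K,d)[0].reshape(-1,2)
def ray(c,uv):
    K,d=cam(c);n=cv2.undistortPoints(np.array(uv,float).reshape(-1,1,2),K,d).reshape(-1,2)
    M=cv2.Rodrigues(np.array(c['rvec'],float))[0]
    D=np.c_[n,np.ones(len(n))]@M
    return -M.T@np.array(c['tvec'],float).ravel(),D
def atz(c,uv,z):
    o,D=ray(c,uv);return o+D*((z-o[2])/D[:,2])[:,None]
def save(c,name,crop=None,s=1):
    im=c['img'][:,:,::-1]
    if crop: x0,y0,x1,y1=crop; im=im[y0:y1,x0:x1]
    cv2.imwrite('pics/'+name,cv2.resize(im,None,fx=s,fy=s,interpolation=cv2.INTER_CUBIC))
E
python3 - <<'E'
from h import *
print(env.grip_point_offset,readout.state())
for n in ('top','side'):
    c=read_camera(n);save(c,n+'0.png',s=1.5)
    print(n,c['vfov'],toW(c,[0,0,0]).round())
    for t in ['rig','guard_handle','carrier','label','scanner','scanner_nose','cradle_seat','patch_tin','freewheel','front_hub']:
        r=nets.mark_of(c,t)
        print(t,[(toW(c,x['point']).round().tolist(),round(x['confidence'],2)) for x in r[:2]])
E
```

```text
pics
18.8 {'t': 0.0, 'joints': array([-1.26858286e+00,  4.91575635e-01,  1.55946063e+00,  1.57413385e-05,
        1.09171376e+00, -1.05592553e-01]), 'qvel': array([ 0.00067613, -0.00026167,  0.00049765,  0.00025932,  0.00039023,
       -0.00085164]), 'tau': array([-1.20783579e-04, -6.12645078e+01, -2.58183450e+01,  6.93712919e-02,
        4.82155848e-02, -1.51676049e-04]), 'eef_pos': array([ 247.82566096, -573.49080439,  214.04791807]), 'tcp_rot': array([-1.57194578e+00,  1.35865233e-04, -2.73379398e+00]), 'ft_force': array([ 0.33332496, -0.53470393,  0.94615703]), 'moment': array([0.04601639, 0.00216625, 0.03852639]), 'opening': 0.9998038558014422}
top 46.53145336014748 [ 380.  114. 1337.]
rig [([661.0, -164.0, -1.0], 0.77), ([454.0, 293.0, 50.0], 0.5)]
guard_handle [([571.0, -163.0, 152.0], 0.69)]
carrier [([673.0, -155.0, 14.0], 0.79)]
label [([606.0, -160.0, 65.0], 0.8), ([338.0, -188.0, 1.0], 0.56)]
scanner [([455.0, 297.0, 51.0], 0.82)]
scanner_nose [([531.0, 333.0, 48.0], 0.56)]
cradle_seat [([443.0, 291.0, 48.0], 0.69), ([456.0, 470.0, -2.0], 0.32)]
patch_tin [([341.0, -190.0, 2.0], 0.69)]
freewheel []
front_hub [([457.0, 469.0, 0.0], 0.92), ([454.0, 293.0, 49.0], 0.5)]
side 46.132275916325675 [ 623. 1197. 1296.]
rig [([658.0, -162.0, -1.0], 0.61)]
guard_handle [([661.0, -166.0, -2.0], 0.62), ([567.0, -159.0, 148.0], 0.46)]
carrier [([529.0, 335.0, 55.0], 0.74), ([673.0, -152.0, 17.0], 0.59)]
label [([609.0, -154.0, 66.0], 0.62), ([443.0, 299.0, 52.0], 0.39)]
scanner [([447.0, 301.0, 47.0], 0.96)]
scanner_nose [([530.0, 337.0, 53.0], 0.7)]
cradle_seat [([442.0, 297.0, 52.0], 0.85), ([339.0, -187.0, 1.0], 0.66)]
patch_tin [([339.0, -186.0, 3.0], 0.6)]
freewheel [([677.0, 81.0, -1.0], 0.53)]
front_hub []
```

View pics/top0.png

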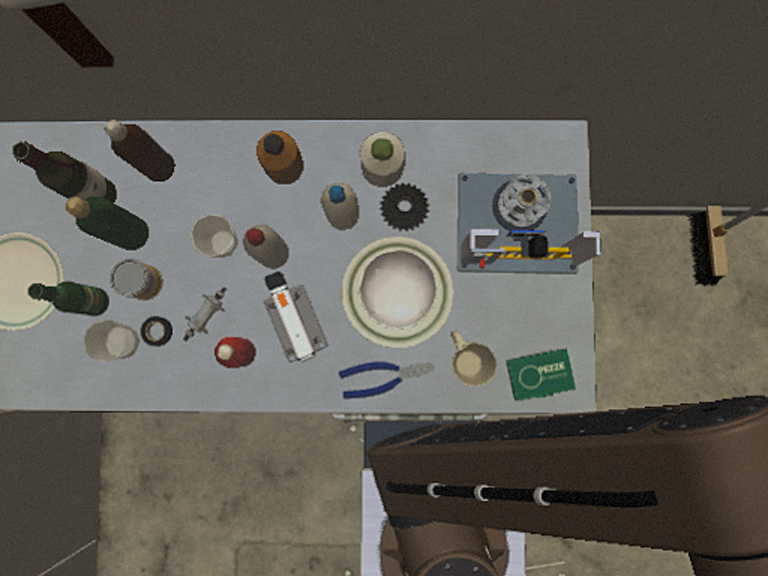

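View pics/side0.png

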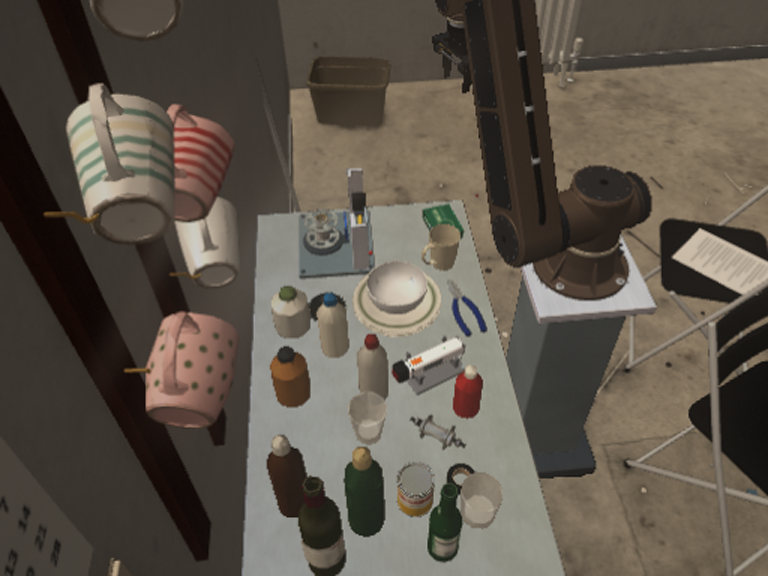

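```bash
python3 - <<'E'
from h import *
c=read_camera('top');save(c,'stand.png',(295,105,415,195),6)
cv2.imwrite('pics/x.png',c['img'])
# mug / bowl / red bottle positions
for n,uv in dict(mug=(472/1.5,345/1.5),bowl=(398/1.5,288/1.5),red=(225/1.5,352/1.5)).items(): print(n,atz(c,uv,80).round())
print(readout.state()['t'])
save(c,'scan.png',(160,165,230,255),6)
s=read_camera('side');save(s,'sidestand.png',(190,105,260,190),7)
E
```

```text
mug [[396. -51.  80.]]
bowl [[503.  88.  80.]]
red [[381. 412.  80.]]
1.15
```

View pics/stand.png

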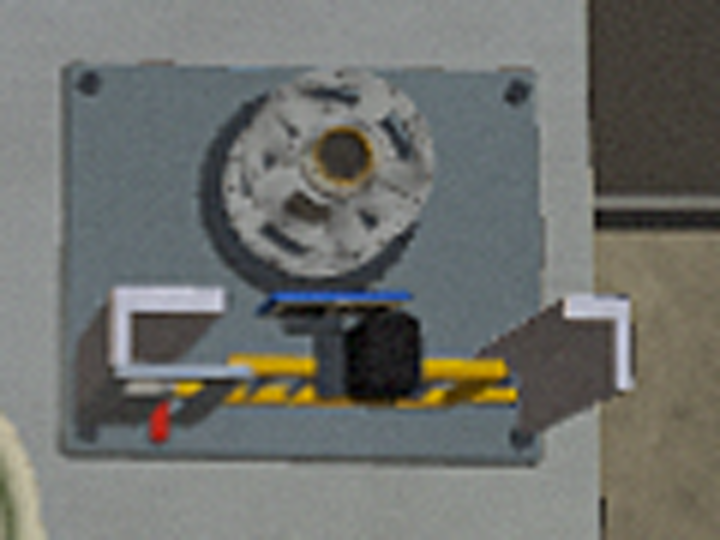

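View pics/scan.png

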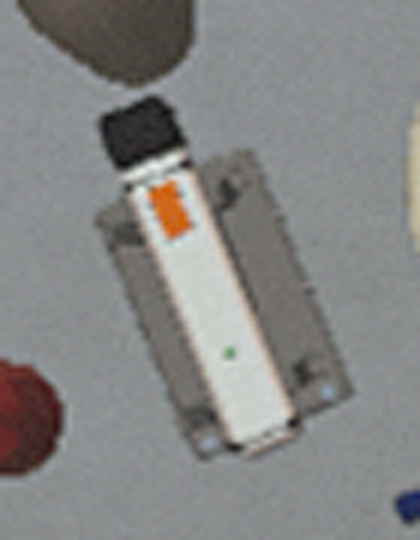

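```bash
python3 - <<'E'
from h import *
c=read_camera('top');s=read_camera('side')
def st(p): return np.array(p,float)/6-0.5+[295,105]+0.08
def sc(p): return np.array(p,float)/6-0.5+[160,165]+0.08
B=atz(c,[st(p) for p in [(66,63),(541,68),(540,462),(62,453)]],15)
print('base',B.round(1)); print('ctr',B.mean(0).round(1))
for i in range(4):
    d=B[(i+1)%4]-B[i]; print(np.linalg.norm(d).round(1),np.degrees(np.arctan2(d[1],d[0])).round(1))
T=atz(c,[st((272,295)),st((412,294))],88);print('tag',T.round(1),np.linalg.norm(T[0]-T[1]),np.degrees(np.arctan2(*(T[0]-T[1])[:2])))
H=atz(c,[st(p) for p in[(360,310),(420,310),(360,392),(420,392)]],165);print('handle',H.round(1))
# scanner top edges z=67 : left/right lines
E=atz(c,[sc(p) for p in[(134,200),(228,440),(200,175),(297,408)]],67);print('scan',E.round(1))
for a,b in((1,0),(3,2)):
    d=E[a]-E[b];print(np.degrees(np.arctan2(-d[1],-d[0])))
C=atz(c,[sc(p) for p in[(97,217),(250,150),(353,393),(205,460)]],10);print('cradle base',C.round(1),C.mean(0).round(1))
for i in range(4):
    d=C[(i+1)%4]-C[i]; print(np.linalg.norm(d).round(1),np.degrees(np.arctan2(d[1],d[0])).round(1))
def tri(a,b):
    o1,d1=ray(c,np.array(a)/1.5);o2,d2=ray(s,np.array(b)/1.5)
    A=np.c_[d1[0],-d2[0]];t=np.linalg.lstsq(A,o2-o1,rcond=None)[0]
    p,q=o1+t[0]*d1[0],o2+t[1]*d2[0];return ((p+q)/2).round(),np.linalg.norm(p-q).round(1)
for n,a,b in[('grey',(256,236),(371,341)),('red',(226,352),(468,372)),('mug rim',(474,362),(443,235)),('white/green',(382,149),(288,295)),('bluecap',(337,192),(328,299))]: print(n,tri(a,b))
for k in range(2):
    for nm,cc in(('top',read_camera('top')),('side',read_camera('side'))):
        print(nm,[(t,toW(cc,x[0]['point']).round().tolist()) for t in('label','guard_handle','scanner','scanner_nose','carrier') if (x:=nets.mark_of(cc,t))])
E
```

```text
base [[ 743.5  -35.3   15. ]
 [ 742.  -275.8   15. ]
 [ 541.2 -269.5   15. ]
 [ 545.   -31.4   15. ]]
ctr [ 642.9 -153.    15. ]
240.6 -90.4
200.9 178.2
238.1 89.1
198.5 -1.1
tag [[ 611.4 -123.4   88. ]
 [ 612.2 -189.8   88. ]] 66.37577295158937 -0.6272831087023448
handle [[ 590.5 -147.7  165. ]
 [ 590.6 -174.4  165. ]
 [ 553.8 -147.   165. ]
 [ 553.9 -173.6  165. ]]
scan [[486.2 326.2  67. ]
 [372.6 279.5  67. ]
 [498.3 294.9  67. ]
 [387.8 247.1  67. ]]
22.34073186542287
23.396295295366144
cradle base [[482.4 354.1  10. ]
 [516.2 278.2  10. ]
 [395.6 225.4  10. ]
 [362.4 298.2  10. ]] [439.1 289.   10. ]
83.1 -66.0
131.6 -156.4
80.0 114.6
132.4 25.0
grey (array([581., 338., 188.]), np.float64(3.2))
red (array([382., 398., 131.]), np.float64(2.3))
mug rim (array([363., -51., 100.]), np.float64(2.2))
white/green (array([761., 119., 109.]), np.float64(4.5))
bluecap (array([664., 198., 171.]), np.float64(1.5))
top [('label', [608.0, -158.0, 65.0]), ('guard_handle', [574.0, -163.0, 151.0]), ('scanner', [455.0, 296.0, 49.0]), ('scanner_nose', [534.0, 334.0, 48.0]), ('carrier', [676.0, -160.0, 17.0])]
side [('label', [610.0, -153.0, 68.0]), ('guard_handle', [567.0, -160.0, 145.0]), ('scanner', [451.0, 302.0, 50.0]), ('scanner_nose', [528.0, 337.0, 52.0]), ('carrier', [675.0, -151.0, 17.0])]
top [('label', [611.0, -156.0, 67.0]), ('guard_handle', [575.0, -165.0, 149.0]), ('scanner', [452.0, 295.0, 51.0]), ('scanner_nose', [533.0, 332.0, 47.0]), ('carrier', [676.0, -160.0, 15.0])]
side [('label', [607.0, -155.0, 67.0]), ('guard_handle', [568.0, -160.0, 144.0]), ('scanner', [448.0, 300.0, 48.0]), ('scanner_nose', [530.0, 334.0, 52.0]), ('carrier', [674.0, -150.0, 17.0])]
```

View pics/sidestand.png

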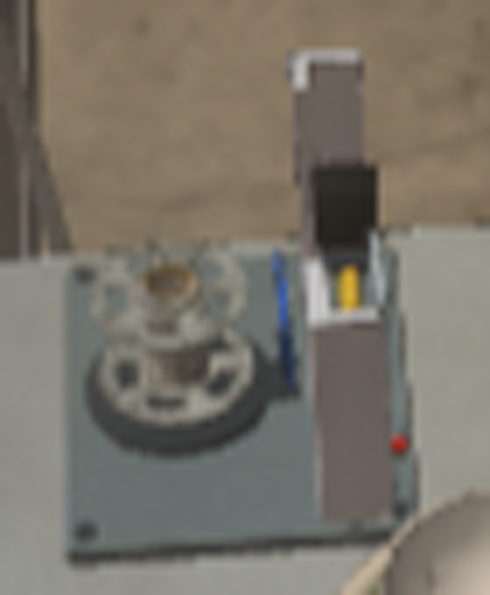

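```bash
cat >> h.py <<'E'
def pose():
    s=readout.state();return np.array(s['eef_pos']),R.from_euler('xyz',s['tcp_rot']),s
def plan(p1,yaw,n,start=None):
    """rows to reach tool-down pose p1,yaw(deg) in n rows; prints cm/deg"""
    p,r,s=pose(); tgt=R.from_euler('xyz',[-90,0,yaw],degrees=True)
    dr=(r.inv()*tgt).as_rotvec()/n; dp=(np.array(p1)-p)/n
    out=[]
    for i in range(n):
        out.append([(r.inv().apply(dp)/10).round(2).tolist(),np.degrees(dr).round(1).tolist()]); r=r*R.from_rotvec(dr)
    for o in out: print(o)
def where():
    p,r,s=pose();e=r.as_euler('xyz',degrees=True);print('t',round(s['t'],2),'p',p.round(1),'e',e.round(2),'F',np.round(s['ft_force'],1),'open',round(s['opening']*95,1),'qv',np.abs(s['qvel']).max().round(3))
E
python3 - <<'E'
from h import *
where();plan([572,-161,235],-181,10)
E
```

```text
t 2.5 p [ 247.9 -573.7  214.7] e [ -89.99   -0.   -156.64] F [-0.1 -0.1  0.1] open 95.0 qv 0.002
[[-4.61, -0.2, -2.5], [-0.0, 2.4, -0.0]]
[[-4.5, -0.2, -2.7], [-0.0, 2.4, -0.0]]
[[-4.38, -0.2, -2.89], [-0.0, 2.4, -0.0]]
[[-4.26, -0.2, -3.07], [-0.0, 2.4, -0.0]]
[[-4.12, -0.2, -3.25], [-0.0, 2.4, -0.0]]
[[-3.98, -0.2, -3.42], [-0.0, 2.4, -0.0]]
[[-3.83, -0.2, -3.59], [-0.0, 2.4, -0.0]]
[[-3.68, -0.2, -3.75], [-0.0, 2.4, -0.0]]
[[-3.51, -0.2, -3.9], [-0.0, 2.4, -0.0]]
[[-3.34, -0.2, -4.04], [-0.0, 2.4, -0.0]]
```

{"name": "apply_moves", "arguments": {"increments": [[[-4.6,-0.2,-2.5],[0,2.4,0],6],[[-4.5,-0.2,-2.7],[0,2.4,0],6],[[-4.4,-0.2,-2.9],[0,2.4,0],6],[[-4.3,-0.2,-3.1],[0,2.4,0],6],[[-4.1,-0.2,-3.2],[0,2.4,0],6]]}}

```text
t: 3.12
eef_pos: [413.0, -364.6, 224.4]
tcp_rot: [-1.57, 0.0, -2.956]
ft_force: [0.9, -0.4, -0.5]
opening: 0.635
```

{"name": "apply_moves", "arguments": {"increments": [[[-4.0,-0.2,-3.4],[0,2.4,0],6],[[-3.8,-0.2,-3.6],[0,2.4,0],6],[[-3.7,-0.2,-3.8],[0,2.4,0],6],[[-3.5,-0.2,-3.9],[0,2.4,0],6],[[-3.3,-0.2,-4.0],[0,2.4,0],6]]}}

```text
t: 3.75
eef_pos: [581.8, -152.6, 235.6]
tcp_rot: [-1.569, 0.002, 3.111]
ft_force: [-0.1, -0.6, -0.4]
opening: 0.627
```

```bash
python3 - <<'E'
from h import *
where();plan([572,-161,190],-181,5)
c=read_camera('top');s=read_camera('side');where()
a=c['img'][95:200,290:420];b=s['img'][60:190,150:300]
a=cv2.resize(a,None,fx=3,fy=3,interpolation=2);b=cv2.resize(b,None,fx=2.6,fy=2.6,interpolation=2)
h=max(a.shape[0],b.shape[0]);f=lambda i:cv2.copyMakeBorder(i,0,h-i.shape[0],0,0,0)
cv2.imwrite('pics/hover.png',np.hstack([f(a),f(b)])[:,:,::-1])
E
```

```text
t 3.75 p [ 581.8 -152.6  235.6] e [-8.9890e+01  1.3000e-01  1.7823e+02] F [-0.1 -0.6 -0.4] open 59.6 qv 1.043
[[0.19, 0.91, 0.17], [-0.0, -0.2, -0.0]]
[[0.19, 0.91, 0.17], [-0.0, -0.2, -0.0]]
[[0.19, 0.91, 0.17], [-0.0, -0.2, -0.0]]
[[0.19, 0.91, 0.17], [-0.0, -0.2, -0.0]]
[[0.19, 0.91, 0.17], [-0.0, -0.2, -0.0]]
t 3.85 p [ 583.1 -150.5  235.4] e [-8.9920e+01  1.7000e-01  1.7847e+02] F [-0.5 -0.1 -0.1] open 59.9 qv 0.1
```

View pics/hover.png

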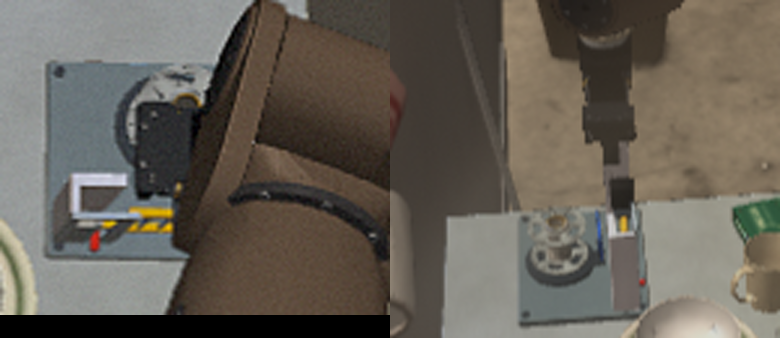

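{"name": "apply_moves", "arguments": {"increments": [[[0.4,1.0,0.4],[0,0,0],6],[[0.4,1.0,0.4],[0,0,0],6],[[0.3,1.2,0.3],[0,0,0],6],[[0,1.0,0],[0,0,0],6],[[0,0,0],[0,0,0],6]]}}

```text
t: 4.47
eef_pos: [569.0, -164.3, 189.5]
tcp_rot: [-1.57, 0.001, 3.112]
ft_force: [0.8, -0.3, -0.3]
opening: 0.631
```

```bash
python3 - <<'E'
from h import *
where();plan([572,-161,131],-181,4)
E
```

```text
t 4.47 p [ 569.  -164.3  189.5] e [-8.9950e+01  4.0000e-02  1.7833e+02] F [ 0.8 -0.3 -0.3] open 60.0 qv 0.008
[[-0.07, 1.46, -0.09], [-0.0, -0.2, -0.0]]
[[-0.07, 1.46, -0.09], [-0.0, -0.2, -0.0]]
[[-0.07, 1.46, -0.09], [-0.0, -0.2, -0.0]]
[[-0.07, 1.46, -0.09], [-0.0, -0.2, -0.0]]
```

{"name": "apply_moves", "arguments": {"increments": [[[-0.1,1.5,-0.1],[0,0,0],6],[[-0.1,1.5,-0.1],[0,0,0],6],[[-0.1,1.5,-0.1],[0,0,0],6],[[0,1.3,0],[0,0,0],6],[[0,0,0],[0,0,0],1.5]]}}

```text
t: 5.1
eef_pos: [572.4, -161.1, 126.8]
tcp_rot: [-1.57, 0.0, 3.113]
ft_force: [-0.2, 0.3, -0.1]
opening: 0.571
```

{"name": "apply_moves", "arguments": {"increments": [[[0,0,0],[0,0,0],1.5],[[0,0,0],[0,0,0],1.5],[[0,0,0],[0,0,0],1.5],[[0,0,0],[0,0,0],1.5],[[0,0,0],[0,0,0],1.5]]}}

```text
t: 5.72
eef_pos: [572.8, -161.2, 127.8]
tcp_rot: [-1.569, 0.002, 3.114]
ft_force: [0.7, 0.3, -2.4]
opening: 0.273
```

{"name": "apply_moves", "arguments": {"increments": [[[0,-1.5,0],[0,0,0],1.5],[[0,-2.5,0],[0,0,0],1.5],[[0,-2.5,0],[0,0,0],1.5],[[0,-2.5,0],[0,0,0],1.5],[[0,-1.5,0],[0,0,0],1.5]]}}

```text
t: 6.35
eef_pos: [572.8, -160.9, 237.2]
tcp_rot: [-1.57, 0.002, 3.114]
ft_force: [3.5, -0.1, -5.6]
opening: 0.271
```

```bash
python3 - <<'E'
from h import *
where()
E
```

```text
t 6.35 p [ 572.8 -160.9  237.2] e [-8.9940e+01  9.0000e-02  1.7843e+02] F [ 3.5 -0.1 -5.6] open 25.7 qv 0.265
```

{"name": "apply_moves", "arguments": {"increments": [[[0,-0.5,0],[0,0,0],1.5],[[0,0,0],[0,0,0],1.5],[[0,0,0],[0,0,0],1.5],[[0,0,0],[0,0,0],1.5],[[0,0,0],[0,0,0],1.5]]}}

```text
t: 6.98
eef_pos: [572.8, -160.8, 241.6]
tcp_rot: [-1.57, 0.001, 3.114]
ft_force: [2.4, -0.7, -4.0]
opening: 0.272
```

{"name": "apply_moves", "arguments": {"increments": [[[0,-0.4,0],[0,0,0],1.5],[[0,0,0],[0,0,0],1.5],[[0,0,-0.7],[0,0,0],1.5],[[0,0,-0.7],[0,0,0],1.5],[[0,0,-0.7],[0,0,0],1.5]]}}

```text
t: 7.6
eef_pos: [573.2, -138.8, 245.5]
tcp_rot: [-1.57, 0.001, 3.114]
ft_force: [1.5, -1.5, -4.0]
opening: 0.274
```

{"name": "apply_moves", "arguments": {"increments": [[[0,0,0],[0,0,0],1.5],[[0,0,0],[0,0,0],1.5],[[0,0,0],[0,0,0],1.5],[[0,0,0],[0,0,0],1.5],[[0,0,0],[0,0,0],1.5]]}}

```text
t: 8.22
eef_pos: [573.2, -138.0, 245.5]
tcp_rot: [-1.571, 0.001, 3.114]
ft_force: [1.9, -0.3, -3.2]
opening: 0.271
```

{"name": "apply_moves", "arguments": {"increments": [[[0,0.5,0],[0,0,0],1.5],[[0,0.5,0],[0,0,0],1.5],[[0,0.4,0],[0,0,0],1.5],[[0,0,0],[0,0,0],1.5],[[0,0,0],[0,0,0],1.5]]}}

```text
t: 8.85
eef_pos: [573.2, -138.1, 230.2]
tcp_rot: [-1.571, 0.0, 3.114]
ft_force: [1.7, 1.0, -4.1]
opening: 0.272
```

{"name": "apply_moves", "arguments": {"increments": [[[0,0.15,0],[0,0,0],1.5],[[0,0.1,0],[0,0,0],1.5],[[0,0,0],[0,0,0],1.5],[[0,0,0],[0,0,0],1.5],[[0,0,0],[0,0,0],1.5]]}}

```text
t: 9.48
eef_pos: [573.2, -138.2, 228.6]
tcp_rot: [-1.57, 0.001, 3.114]
ft_force: [1.0, 1.0, 0.3]
opening: 0.271
```

{"name": "apply_moves", "arguments": {"increments": [[[0,0.0,0],[0,0,0],4],[[0,0,0],[0,0,0],6],[[0,0,0],[0,0,0],6],[[0,-1.5,0],[0,0,0],6],[[0,-4,0],[0,0,0],6]]}}

```text
t: 10.1
eef_pos: [572.1, -138.1, 283.5]
tcp_rot: [-1.572, -0.004, 3.113]
ft_force: [-0.1, -0.7, 0.3]
opening: 0.629
```

{"name": "apply_moves", "arguments": {"increments": [[[0.0,-3,0],[0,0,0],7],[[2,0,-2],[0,0,0],7],[[3,0,-4],[0,0,0],7],[[3,0,-5],[0,0,0],7],[[2.5,0,-5],[0,0,0],7]]}}

```text
t: 10.72
eef_pos: [471.2, 25.9, 321.9]
tcp_rot: [-1.569, 0.006, 3.108]
ft_force: [-0.4, 0.5, -1.1]
opening: 0.735
```

```bash
python3 - <<'E'
from h import *
where()
c=read_camera('top');s=read_camera('side');where()
a=c['img'][95:200,290:420];b=s['img'][60:190,150:300]
a=cv2.resize(a,None,fx=3,fy=3,interpolation=2);b=cv2.resize(b,None,fx=2.6,fy=2.6,interpolation=2)
h=max(a.shape[0],b.shape[0]);f=lambda i:cv2.copyMakeBorder(i,0,h-i.shape[0],0,0,0)
cv2.imwrite('pics/hooked.png',np.hstack([f(a),f(b)])[:,:,::-1])
for n,k in(('top',c),('side',s)):
    print(n,[(toW(k,x['point']).round(),x['confidence']) for x in nets.mark_of(k,'guard_handle')])
plan([449,298,200],-157,10)
E
```

```text
t 10.72 p [471.2  25.9 321.9] e [-89.91   0.34 178.06] F [-0.4  0.5 -1.1] open 69.8 qv 0.808
t 10.82 p [470.3  28.  322.4] e [-89.94   0.35 178.31] F [-0.5  0.6 -0.4] open 70.0 qv 0.075
top [(array([ 572., -143.,  251.]), 0.61)]
side [(array([ 609., -156.,   66.]), 0.49)]
[[0.33, 1.21, -2.72], [-0.0, -2.5, -0.0]]
[[0.21, 1.21, -2.73], [-0.0, -2.5, -0.0]]
[[0.09, 1.21, -2.74], [-0.0, -2.5, -0.0]]
[[-0.03, 1.22, -2.74], [-0.0, -2.5, -0.0]]
[[-0.15, 1.22, -2.73], [-0.0, -2.5, -0.0]]
[[-0.27, 1.22, -2.72], [-0.0, -2.5, -0.0]]
[[-0.39, 1.22, -2.71], [-0.0, -2.5, -0.0]]
[[-0.51, 1.22, -2.69], [-0.0, -2.5, -0.0]]
[[-0.62, 1.22, -2.67], [-0.0, -2.5, -0.0]]
[[-0.74, 1.22, -2.64], [-0.0, -2.5, -0.0]]
```

View pics/hooked.png

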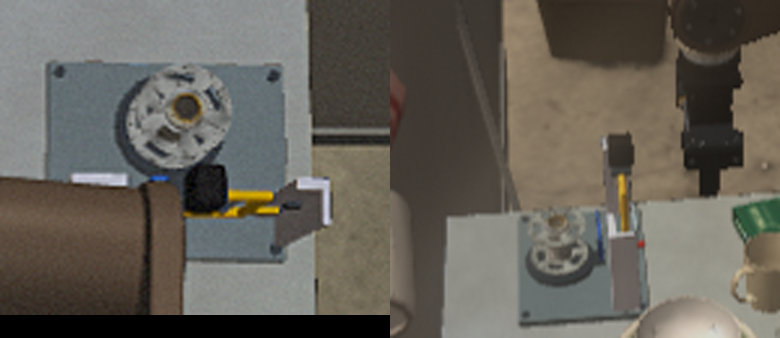

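```bash
python3 - <<'E'
from h import *
c=read_camera('top');s=read_camera('side')
def org(k,x0,y0,x1,y1):
    h=cv2.cvtColor(k['img'],cv2.COLOR_RGB2HSV)[y0:y1,x0:x1]
    m=((h[...,0]<16)&(h[...,0]>4)&(h[...,1]>150)&(h[...,2]>120)).astype('uint8')
    n,l,st,ce=cv2.connectedComponentsWithStats(m);i=1+st[1:,4].argmax();return ce[i]+[x0,y0],st[i]
a,sa=org(c,170,170,215,255);b,sb=org(s,255,215,315,265);print(a,sa,b,sb)
o1,d1=ray(c,a);o2,d2=ray(s,b);t=np.linalg.lstsq(np.c_[d1[0],-d2[0]],o2-o1,rcond=None)[0]
p,q=o1+t[0]*d1[0],o2+t[1]*d2[0];print('key',p.round(1),q.round(1))
for k in(c,s):
    for n in('scanner','scanner_nose','cradle_seat'):
        print(n,[(toW(k,x['point']).round(),round(x['confidence'],2)) for x in nets.mark_of(k,n)[:1]])
# white top outline in top view
g=c['img'].astype(int);m=((g.min(2)>170)).astype('uint8');m[:165]=0;m[255:]=0;m[:,:170]=0;m[:,225:]=0
cs=max(cv2.findContours(m,0,1)[0],key=cv2.contourArea);r=cv2.minAreaRect(cs);bx=cv2.boxPoints(r)
W=atz(c,bx,67);print(W.round(1),W.mean(0).round(1))
save(s,'sidescan.png',(250,210,325,270),8)
E
```

```text
[187.87878788 199.27272727] [15 25  7  9 33] [277.2 240.4] [19 24  7  4 15]
key [482.5 309.3  65.4] [479.8 309.9  65.3]
scanner [(array([454., 296.,  50.]), 0.88)]
scanner_nose [(array([535., 333.,  48.]), 0.93)]
cradle_seat [(array([444., 292.,  50.]), 0.86)]
scanner [(array([450., 302.,  49.]), 0.62)]
scanner_nose [(array([526., 335.,  51.]), 0.82)]
cradle_seat [(array([446., 302.,  52.]), 0.64)]
[[498.2 332.3  67. ]
 [509.8 305.3  67. ]
 [382.8 249.2  67. ]
 [371.3 276.   67. ]] [440.5 290.7  67. ]
```

View pics/sidescan.png

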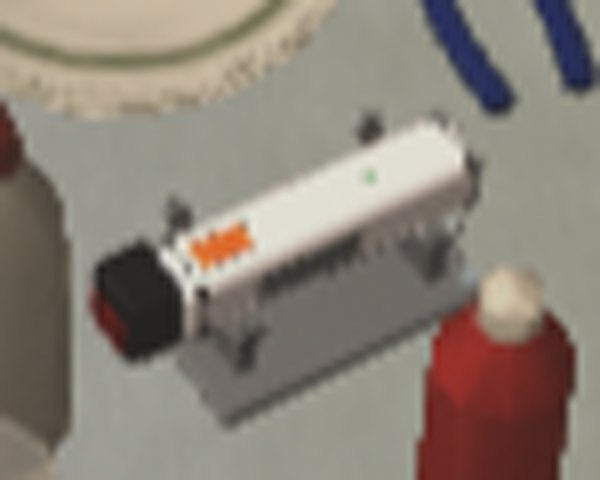

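```bash
python3 - <<'E'
from h import *
where();plan([452,297.5,150],-156.5,10)
E
```

```text
t 11.32 p [472.5  24.1 320.5] e [-89.91   0.23 178.05] F [-0.6 -0.1 -0.1] open 69.9 qv 0.005
[[0.3, 1.7, -2.73], [-0.0, -2.5, -0.0]]
[[0.18, 1.7, -2.74], [-0.0, -2.5, -0.0]]
[[0.06, 1.7, -2.74], [-0.0, -2.5, -0.0]]
[[-0.06, 1.7, -2.74], [-0.0, -2.5, -0.0]]
[[-0.18, 1.7, -2.74], [-0.0, -2.5, -0.0]]
[[-0.31, 1.7, -2.73], [-0.0, -2.5, -0.0]]
[[-0.43, 1.7, -2.71], [-0.0, -2.5, -0.0]]
[[-0.55, 1.7, -2.69], [-0.0, -2.5, -0.0]]
[[-0.67, 1.7, -2.66], [-0.0, -2.5, -0.0]]
[[-0.79, 1.7, -2.63], [-0.0, -2.5, -0.0]]
```

{"name": "apply_moves", "arguments": {"increments": [[[0.3,1.7,-2.7],[0,-2.5,0],7],[[0.2,1.7,-2.7],[0,-2.5,0],7],[[0.1,1.7,-2.7],[0,-2.5,0],7],[[-0.1,1.7,-2.7],[0,-2.5,0],7],[[-0.2,1.7,-2.7],[0,-2.5,0],7]]}}

```text
t: 11.95
eef_pos: [464.2, 159.9, 233.3]
tcp_rot: [-1.568, 0.006, -2.957]
ft_force: [0.4, 0.5, -0.1]
opening: 0.731
```

{"name": "apply_moves", "arguments": {"increments": [[[-0.3,1.7,-2.7],[0,-2.5,0],7],[[-0.4,1.7,-2.7],[0,-2.5,0],7],[[-0.6,1.7,-2.7],[0,-2.5,0],7],[[-0.7,1.7,-2.5],[0,-2.5,0],7],[[0,0,0],[0,0,0],7]]}}

```text
t: 12.58
eef_pos: [457.8, 271.1, 161.1]
tcp_rot: [-1.567, 0.002, -2.777]
ft_force: [0.2, -0.5, 1.0]
opening: 0.737
```

```bash
python3 - <<'E'
from h import *
where();plan([452,297.5,80],-156.5,4)
s=read_camera('side');save(s,'prescan.png',(240,150,330,270),5)
E
```

```text
t 12.57 p [457.8 271.1 161.1] e [-8.976e+01  1.200e-01 -1.591e+02] F [ 0.2 -0.5  1. ] open 70.0 qv 0.022
[[-0.1, 2.02, -0.68], [-0.1, -0.7, -0.0]]
[[-0.11, 2.02, -0.67], [-0.1, -0.7, -0.0]]
[[-0.11, 2.03, -0.67], [-0.1, -0.7, -0.0]]
[[-0.12, 2.03, -0.67], [-0.1, -0.7, -0.0]]
```

View pics/prescan.png

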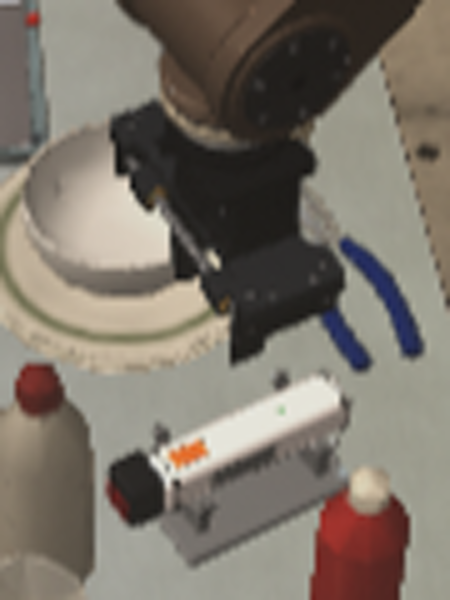

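{"name": "apply_moves", "arguments": {"increments": [[[-0.1,2,-0.7],[0,-0.7,0],7],[[-0.1,2,-0.7],[0,-0.7,0],7],[[-0.1,2,-0.7],[0,-0.6,0],7],[[-0.1,1.5,-0.6],[0,-0.6,0],7],[[0,0,0],[0,0,0],7]]}}

```text
t: 13.25
eef_pos: [455.3, 293.8, 88.3]
tcp_rot: [-1.566, 0.008, -2.739]
ft_force: [1.2, -0.2, 1.1]
opening: 0.737
```

```bash
python3 - <<'E'
from h import *
where();plan([452,297.5,33],-156.5,4)
E
```

```text
t 13.25 p [455.3 293.8  88.3] e [ -89.72    0.46 -156.93] F [ 1.2 -0.2  1.1] open 70.0 qv 0.022
[[0.05, 1.38, -0.12], [-0.1, -0.1, -0.1]]
[[0.05, 1.38, -0.12], [-0.1, -0.1, -0.1]]
[[0.04, 1.38, -0.12], [-0.1, -0.1, -0.1]]
[[0.04, 1.38, -0.12], [-0.1, -0.1, -0.1]]
```

{"name": "apply_moves", "arguments": {"increments": [[[0,1.5,-0.1],[-0.1,-0.1,-0.1],7],[[0.1,1.5,-0.1],[-0.1,-0.1,-0.1],7],[[0.1,1.5,-0.1],[-0.1,-0.1,-0.1],7],[[0,1.0,-0.1],[0,0,0],7],[[0,0,0],[0,0,0],7]]}}

```text
t: 13.88
eef_pos: [452.7, 296.3, 30.3]
tcp_rot: [-1.572, 0.003, -2.735]
ft_force: [0.2, -0.2, 0.2]
opening: 0.737
```

```bash
python3 - <<'E'
from h import *
where();plan([452,297.5,33],-156.5,1)
E
```

```text
t 13.88 p [452.7 296.3  30.3] e [ -90.04    0.2  -156.68] F [ 0.2 -0.2  0.2] open 70.0 qv 0.005
[[0.01, -0.27, -0.14], [0.0, -0.2, -0.2]]
```

{"name": "apply_moves", "arguments": {"increments": [[[0,-0.2,0],[0,0,-0.2],4.2],[[0,0,0],[0,0,0],4.2],[[0,0,0],[0,0,0],4.2],[[0,0,0],[0,0,0],4.2],[[0,0,0],[0,0,0],4.2]]}}

```text
t: 14.5
eef_pos: [453.3, 296.6, 33.7]
tcp_rot: [-1.572, 0.002, -2.735]
ft_force: [0.3, -0.1, -0.0]
opening: 0.441
```

{"name": "apply_moves", "arguments": {"increments": [[[0,0,0],[0,0,0],3.8],[[0,0,0],[0,0,0],3.6],[[0,0,0],[0,0,0],3.4],[[0,0,0],[0,0,0],2.5],[[0,0,0],[0,0,0],2.5]]}}

```text
t: 15.12
eef_pos: [453.2, 296.7, 33.7]
tcp_rot: [-1.572, 0.002, -2.735]
ft_force: [-0.1, 0.3, 0.0]
opening: 0.355
```

```bash
python3 - <<'E'
from h import *
where();s=pose()[2];print(s['joints'])
E
```

```text
t 15.12 p [453.2 296.7  33.7] e [-9.0050e+01  1.1000e-01 -1.5668e+02] F [-0.1  0.3  0. ] open 33.7 qv 0.001
[4.57305621e-01 6.28332930e-01 1.92500867e+00 1.44215143e-03
 5.86236462e-01 1.61984573e+00]
```

{"name": "apply_moves", "arguments": {"increments": [[[0,-1,0],[0,0,0],2.5],[[0,-2,0],[0,0,0],2.5],[[0,-3,0],[0,0,0],2.5],[[0,-3,0],[0,0,0],2.5],[[0,-3,0],[0,0,0],2.5]]}}

```text
t: 15.75
eef_pos: [451.9, 295.7, 157.2]
tcp_rot: [-1.571, -0.003, -2.735]
ft_force: [-0.9, 0.4, -1.2]
opening: 0.355
```

```bash
python3 - <<'E'
from h import *
where()
c=read_camera('top');s=read_camera('side')
for k in(c,s):
    for n in('scanner','scanner_nose'):
        print(n,[(toW(k,x['point']).round(),round(x['confidence'],2)) for x in nets.mark_of(k,n)[:1]])
im=cv2.imread('pics/x.png')
g=im.astype(int);m=((g[...,2]>g[...,0]+60)&(g[...,2]>90)).astype('uint8');m[:140]=0;m[165:]=0;m[:,:330]=0;m[:,370:]=0
ys,xs=np.nonzero(m);print(len(xs),xs.min(),xs.max())
cols=np.arange(xs.min()+1,xs.max());w=np.clip(g[...,2]-g[...,0],0,None).astype(float)
yc=[(w[148:160,x]*np.arange(148,160)).sum()/w[148:160,x].sum() for x in cols]
W=atz(c,np.c_[cols,yc],88);f=np.polyfit(W[:,1],W[:,0],1);print('label yaw deg',-np.degrees(np.arctan(f[0])),'x at mid',np.polyval(f,-156.5),W[[0,-1]].round(1))
plan([430,-156.5,165],-180,15)
E
```

```text
t 15.75 p [451.9 295.7 157.2] e [ -90.03   -0.17 -156.68] F [-0.9  0.4 -1.2] open 33.7 qv 0.585
scanner []
scanner_nose []
scanner [(array([449., 295., 174.]), 0.68)]
scanner_nose [(array([527., 334., 181.]), 0.65)]
27 340 362
label yaw deg 3.400084609612978 x at mid 611.8469720669157 [[ 610.9 -126.5   88. ]
 [ 613.9 -183.4   88. ]]
[[1.33, -0.06, 2.71], [-0.0, 1.6, 0.0]]
[[1.25, -0.06, 2.75], [-0.0, 1.6, 0.0]]
[[1.18, -0.06, 2.78], [-0.0, 1.6, 0.0]]
[[1.1, -0.06, 2.81], [-0.0, 1.6, 0.0]]
[[1.02, -0.07, 2.84], [-0.0, 1.6, 0.0]]
[[0.95, -0.07, 2.87], [-0.0, 1.6, 0.0]]
[[0.87, -0.07, 2.89], [-0.0, 1.6, 0.0]]
[[0.79, -0.07, 2.91], [-0.0, 1.6, 0.0]]
[[0.71, -0.07, 2.93], [-0.0, 1.6, 0.0]]
[[0.63, -0.07, 2.95], [-0.0, 1.6, 0.0]]
[[0.55, -0.07, 2.97], [-0.0, 1.6, 0.0]]
[[0.47, -0.07, 2.98], [-0.0, 1.6, 0.0]]
[[0.39, -0.07, 2.99], [-0.0, 1.6, 0.0]]
[[0.31, -0.07, 3.0], [-0.0, 1.6, 0.0]]
[[0.23, -0.07, 3.01], [-0.0, 1.6, 0.0]]
```

{"name": "apply_moves", "arguments": {"increments": [[[1.3,0,2.7],[0,1.6,0],2.5],[[1.3,0,2.8],[0,1.6,0],2.5],[[1.2,0,2.8],[0,1.6,0],2.5],[[1.1,0,2.8],[0,1.6,0],2.5],[[1.0,0,2.8],[0,1.6,0],2.5]]}}

```text
t: 16.68
eef_pos: [441.3, 141.2, 149.5]
tcp_rot: [-1.57, -0.015, -2.875]
ft_force: [0.2, -0.2, -0.5]
opening: 0.355
```

{"name": "apply_moves", "arguments": {"increments": [[[1.0,0,2.9],[0,1.6,0],2.5],[[0.9,0,2.9],[0,1.6,0],2.5],[[0.8,0,2.9],[0,1.6,0],2.5],[[0.7,0,2.9],[0,1.6,0],2.5],[[0.6,0,2.9],[0,1.6,0],2.5]]}}

```text
t: 17.3
eef_pos: [429.3, -14.0, 145.7]
tcp_rot: [-1.57, -0.024, -3.019]
ft_force: [0.6, -0.3, -1.4]
opening: 0.352
```

{"name": "apply_moves", "arguments": {"increments": [[[0.6,0,3.0],[0,1.6,0],2.5],[[0.5,0,3.0],[0,1.6,0],2.5],[[0.4,0,3.0],[0,1.6,0],2.5],[[0.3,0,2.9],[0,0,0],2.5],[[0.2,0,1.0],[0,0,0],2.5]]}}

```text
t: 17.92
eef_pos: [416.3, -148.7, 141.8]
tcp_rot: [-1.571, -0.033, -3.108]
ft_force: [0.0, -0.1, -1.3]
opening: 0.352
```

```bash
python3 - <<'E'
from h import *
where()
c=read_camera('top');s=read_camera('side')
cv2.imwrite('pics/side_late.png',s['img'])
im=cv2.imread('pics/x.png').astype(float)
w=im[...,2]-im[...,0]   # stored swapped: ch2=B
print('top B-R rows147-158, cols 336..366');print(w[148:158,337:367].astype(int))
print(proj(c,[[611.5,-123.5,88],[611.5,-189.5,88],[608.5,-123.5,42],[608.5,-189.5,42]]).round(1))
print('side proj',proj(s,[[611.5,-123.5,88],[611.5,-189.5,88],[611.5,-123.5,42],[611.5,-189.5,42]]).round(1))
g=s['img'].astype(float);w=g[...,2]-g[...,0]
print(w[136:168,224:238].astype(int))
E
```

```text
t 17.93 p [ 416.3 -148.7  141.8] e [ -90.04   -1.87 -178.09] F [ 0.  -0.1 -1.3] open 33.5 qv 0.168
top B-R rows147-158, cols 336..366
[[ 13   9  -2   0  -5  -2   1   2  -2   1  -2   1   4   2  -2   1   1   1
    2   2  10  12   7   8  12  12  17  14  12  14]
 [  8  11   7  -4  -6  -2   1  -1   1  -3  -2   0   0   0   2   0  -4   3
   12  10  12  10   7   9  15  13  16  14  19  14]
 [  5  12   7  10   8   0   3  -2  -7  -2  -1   1  -5   2  -6  -1   9  13
   12   8  10   8   9  15  16  13  14  19  15  17]
 [  8  10  11  12  10   6   7  12  10   6   6   4   5   8  11   9   9   9
    8  11   7   6  13  14  14  11  13  15  14  12]
 [  5   4   4   1   1   0  -2   1   1  -1   0   4   2  -4   4   3  -2  -2
   -3  -2   3  14  13   9  16  14  14  16  12  15]
 [ 10   7   5  31  47  53  57  51  50  51  49  49  51  55  51  48  52  53
   54  37  33  60  64  63  65  67  20  10  12  17]
 [ 13  16  26  97 148 150 149 152 150 153 144 149 155 149 131 131 140 140
  138 136 143 135 139 137 134 132  60  18  15  14]
 [ 16  34  38  32   3   1   3   5   5  -2   2   0  -1 -11 -17 -21 -22 -22
  -24 -24 -22 -26
[... 1605 characters left out ...]
2  -2   3   3   5  18  35   3   4  -9 -13 -12 -13]
 [-12 -12  -3   2   0   3  11  42   0   6  -7 -13 -13 -13]
 [-12 -12  -2   2   1   3   4  38  -1   6  -7 -14 -13 -13]
 [-12 -10   0   1   1   3   6  37   2   5  -7 -13 -13 -12]
 [-13  -6   2   2   2   1   2  17   2   4  -7 -13 -13 -12]
 [ -8   1   1   2  -1   1   0   0   1   5  -4 -13 -12 -13]
 [ -1   3   2   1   1   4   4   5   5   6   0 -13 -13 -13]
 [  3   3   2  -1   6   7   7   7   6   6  -1 -13 -13 -13]
 [  3   1   0   2   6   7   8   6   8   6   3 -13 -13 -13]
 [  2  -1   0   5   7   7   8   7   7   7   5 -14 -13 -12]
 [ -1   1   5   7   6   7   6   7   6   8   6 -13 -13 -12]
 [  4   5   7   6   7   7   6   7   7   7   5 -15 -13 -13]]
```

```bash
python3 - <<'E'
from h import *
where();plan([440,-155.5,60],-179.4,5)
E
```

```text
t 18.02 p [ 416.3 -148.   141.9] e [ -90.04   -1.86 -178.08] F [ 0.4  0.  -1.1] open 34.1 qv 0.031
[[-0.52, 1.62, 0.17], [0.0, 0.3, 0.4]]
[[-0.51, 1.63, 0.16], [0.0, 0.3, 0.4]]
[[-0.5, 1.63, 0.16], [0.0, 0.3, 0.4]]
[[-0.49, 1.63, 0.16], [0.0, 0.3, 0.4]]
[[-0.48, 1.64, 0.16], [0.0, 0.3, 0.4]]
```

{"name": "apply_moves", "arguments": {"increments": [[[-0.5,1.6,0.2],[0,0.3,0.4],2.5],[[-0.5,1.6,0.2],[0,0.3,0.4],2.5],[[-0.5,1.6,0.2],[0,0.3,0.4],2.5],[[-0.5,1.6,0.1],[0,0.3,0.4],2.5],[[-0.4,1.4,0.1],[0,0.1,0.2],2.5]]}}

```text
t: 18.65
eef_pos: [439.7, -150.6, 61.0]
tcp_rot: [-1.572, -0.001, -3.128]
ft_force: [0.1, 0.7, -2.2]
opening: 0.357
```

```bash
python3 - <<'E'
from h import *
where();plan([450.5,-155.5,47.7],-179.4,2)
E
```

```text
t 18.65 p [ 439.7 -150.6   61. ] e [-9.0070e+01 -4.0000e-02 -1.7922e+02] F [ 0.1  0.7 -2.2] open 33.9 qv 0.295
[[-0.54, 0.67, 0.25], [0.0, 0.1, 0.0]]
[[-0.54, 0.67, 0.25], [0.0, 0.1, 0.0]]
```

{"name": "apply_moves", "arguments": {"increments": [[[-0.5,0.6,0.3],[0,0.1,0],2.5],[[-0.4,0.5,0.2],[0,0.1,0],2.5],[[0,0,0],[0,0,0],2.5],[[0,0,0],[0,0,0],2.5],[[0,0,0],[0,0,0],2.5]]}}

```text
t: 19.27
eef_pos: [449.5, -154.8, 49.4]
tcp_rot: [-1.572, -0.001, -3.131]
ft_force: [-0.4, 0.2, -0.6]
opening: 0.36
```

```bash
python3 - <<'E'
from h import *
where();plan([450.5,-155.5,47.7],-179.4,1)
c=read_camera('top');s=read_camera('side')
for k in(c,s):
    for n in('scanner','scanner_nose','label'):
        print(n,[(toW(k,x['point']).round(),round(x['confidence'],2)) for x in nets.mark_of(k,n)[:1]])
save(s,'scanpose.png',(185,100,300,180),6.5)
E
```

```text
t 19.27 p [ 449.5 -154.8   49.4] e [-9.0090e+01 -8.0000e-02 -1.7937e+02] F [-0.4  0.2 -0.6] open 34.2 qv 0.004
[[-0.1, 0.17, 0.07], [0.1, 0.0, 0.1]]
scanner []
scanner_nose []
label [(array([ 610., -156.,   65.]), 0.85)]
scanner [(array([ 444., -152.,   64.]), 0.73)]
scanner_nose [(array([ 532., -148.,   68.]), 0.78)]
label [(array([ 608., -154.,   67.]), 0.98)]
```

View pics/scanpose.png

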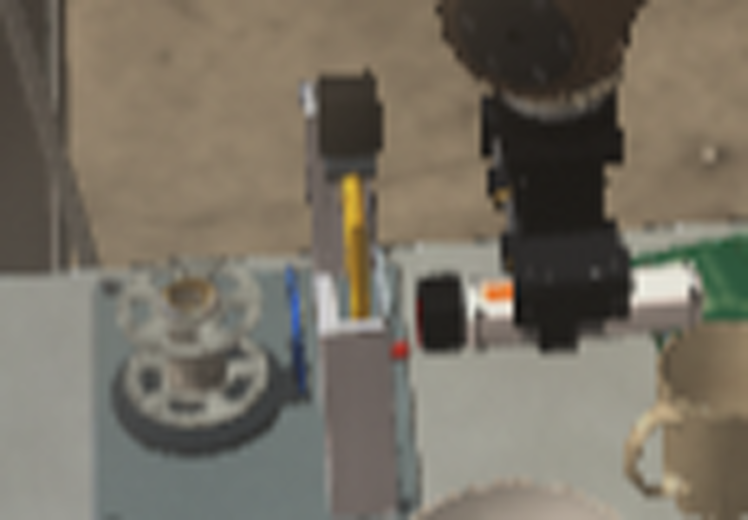

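```bash
python3 - <<'E'
from h import *
s=read_camera('side')
P=dict(nose_top_near=(537.5,-138,86),nose_bot_near=(537.5,-138,46),tail_top_near=(361,-138,82.7),tail_top_far=(361,-172,82.7),tail_bot_near=(361,-138,50.7),headback_top_near=(512,-138,86))
for k,v in P.items():
    print(k,((proj(s,[v])[0]-[185,100]+.5)*6.5).round(0))
im=s['img'][130:160,245:300].astype(int)
# near-lower & top-near edge check: brightness columns of white body
for x in list(range(247,266,3))+list(range(282,293,2)): print(x,s['img'][134:158,x].mean(1).astype(int).tolist())
plan([450.5,-156.5,48.2],-179.4,1)
E
```

```text
nose_top_near [414. 313.]
nose_bot_near [416. 361.]
tail_top_near [699. 295.]
tail_top_far [691. 259.]
tail_bot_near [697. 333.]
headback_top_near [455. 310.]
247 [124, 122, 116, 112, 133, 154, 155, 155, 155, 155, 156, 155, 155, 156, 156, 141, 120, 110, 98, 87, 78, 92, 103, 108]
250 [117, 116, 118, 139, 157, 158, 158, 155, 115, 35, 35, 36, 36, 36, 34, 31, 31, 31, 31, 56, 117, 153, 154, 156]
253 [119, 116, 117, 137, 156, 156, 156, 139, 87, 34, 34, 35, 36, 34, 31, 30, 30, 29, 31, 41, 110, 153, 154, 155]
256 [113, 111, 113, 135, 155, 156, 156, 158, 156, 155, 145, 132, 117, 91, 83, 71, 67, 65, 63, 90, 133, 151, 153, 154]
259 [111, 112, 97, 118, 153, 154, 154, 155, 151, 164, 178, 184, 213, 193, 128, 125, 118, 103, 76, 92, 134, 152, 152, 154]
262 [105, 81, 43, 41, 39, 47, 70, 82, 122, 164, 154, 138, 196, 223, 189, 129, 117, 110, 108, 132, 152, 150, 150, 151]
265 [35, 36, 35, 41, 44, 43, 43, 44, 45, 41, 35, 32, 28, 34, 35, 29, 57, 79, 95, 130, 149, 149, 149, 149]
282 [121, 139, 154, 154, 154, 120, 60, 131, 181, 158, 129, 180, 197, 145, 118, 114, 112, 132, 153, 153, 152, 153, 153, 152]
284 [98, 118, 154, 155, 135, 90, 84, 173, 223, 223, 224, 223, 191, 132, 118, 114, 107, 125, 149, 152, 153, 154, 154, 153]
286 [117, 138, 154, 154, 122, 66, 101, 184, 223, 223, 224, 220, 183, 124, 116, 113, 98, 72, 59, 79, 110, 117, 105, 113]
288 [117, 136, 152, 133, 89, 78, 147, 207, 223, 223, 224, 217, 175, 118, 116, 111, 93, 100, 103, 80, 87, 87, 87, 86]
290 [134, 155, 153, 125, 75, 77, 106, 178, 221, 223, 219, 204, 161, 115, 114, 109, 106, 98, 90, 91, 91, 89, 89, 88]
292 [134, 156, 142, 103, 69, 72, 73, 87, 128, 160, 142, 90, 84, 99, 106, 103, 98, 94, 93, 93, 94, 92, 90, 91]
[[-0.1, 0.09, 0.17], [0.1, 0.0, 0.1]]
```

{"name": "apply_moves", "arguments": {"increments": [[[-0.15,0.1,0.2],[0,0,0.1],2.5],[[0,0,0],[0,0,0],2.5],[[0,0,0],[0,0,0],2.5],[[0,0,0],[0,0,0],2.5],[[0,0,0],[0,0,0],2.5]]}}

```text
t: 20.35
eef_pos: [451.1, -156.9, 48.0]
tcp_rot: [-1.573, -0.0, -3.131]
ft_force: [0.5, -0.2, -1.7]
opening: 0.358
```

```bash
python3 - <<'E'
from h import *
where()
for i in range(54):
    read_camera('top')
    if i%18==0: where()
where();plan([453.2,296.7,160],-156.68,16)
E
```

```text
t 20.35 p [ 451.1 -156.9   48. ] e [-9.0110e+01 -1.0000e-02 -1.7937e+02] F [ 0.5 -0.2 -1.7] open 34.0 qv 0.002
t 20.4 p [ 451.1 -156.9   48. ] e [-9.0110e+01 -1.0000e-02 -1.7937e+02] F [ 0.   0.2 -0.7] open 33.7 qv 0.001
t 21.3 p [ 451.1 -157.    48. ] e [ -90.1    -0.   -179.37] F [ 0.5 -0.6 -1.4] open 33.8 qv 0.001
t 22.2 p [ 451.1 -156.9   48. ] e [-9.0110e+01 -1.0000e-02 -1.7937e+02] F [ 0.3  0.3 -1.3] open 33.4 qv 0.001
t 23.05 p [ 451.1 -156.9   48. ] e [ -90.11   -0.   -179.37] F [-0.8 -0.2 -1.8] open 33.7 qv 0.002
[[-0.04, -0.7, -2.84], [0.0, -1.4, -0.0]]
[[-0.11, -0.7, -2.83], [0.0, -1.4, -0.0]]
[[-0.18, -0.7, -2.83], [0.0, -1.4, -0.0]]
[[-0.25, -0.7, -2.82], [0.0, -1.4, -0.0]]
[[-0.32, -0.7, -2.82], [0.0, -1.4, -0.0]]
[[-0.39, -0.7, -2.81], [0.0, -1.4, -0.0]]
[[-0.46, -0.7, -2.8], [0.0, -1.4, -0.0]]
[[-0.53, -0.7, -2.79], [0.0, -1.4, -0.0]]
[[-0.6, -0.7, -2.77], [0.0, -1.4, -0.0]]
[[-0.67, -0.7, -2.76], [0.0, -1.4, -0.0]]
[[-0.74, -0.7, -2.74], [0.0, -1.4, -0.0]]
[[-0.81, -0.7, -2.72], [0.0, -1.4, -0.0]]
[[-0.87, -0.7, -2.7], [0.0, -1.4, -0.0]]
[[-0.94, -0.7, -2.68], [0.0, -1.4, -0.0]]
[[-1.0, -0.7, -2.65], [0.0, -1.4, -0.0]]
[[-1.07, -0.7, -2.63], [0.0, -1.4, -0.0]]
```

{"name": "apply_moves", "arguments": {"increments": [[[0.5,-1.5,0],[0,0,0],2.5],[[0.5,-2.5,0],[0,0,0],2.5],[[0.5,-2.5,0],[0,0,0],2.5],[[0.5,-2.5,0],[0,0,0],2.5],[[0,-2,-1],[0,0,0],2.5]]}}

```text
t: 23.68
eef_pos: [428.4, -147.1, 163.7]
tcp_rot: [-1.573, -0.002, -3.131]
ft_force: [-0.8, 0.3, -1.7]
opening: 0.361
```

```bash
python3 - <<'E'
from h import *
where();plan([453.2,296.7,160],-156.68,15)
E
```

```text
t 23.68 p [ 428.4 -147.1  163.7] e [-9.015e+01 -9.000e-02 -1.794e+02] F [-0.8  0.3 -1.7] open 34.3 qv 0.428
[[-0.2, 0.03, -2.96], [0.0, -1.5, 0.0]]
[[-0.27, 0.03, -2.95], [0.0, -1.5, 0.0]]
[[-0.35, 0.03, -2.94], [0.0, -1.5, 0.0]]
[[-0.43, 0.03, -2.93], [0.0, -1.5, 0.0]]
[[-0.51, 0.03, -2.92], [0.0, -1.5, 0.0]]
[[-0.58, 0.03, -2.9], [0.0, -1.5, 0.0]]
[[-0.66, 0.03, -2.89], [0.0, -1.5, 0.0]]
[[-0.74, 0.03, -2.87], [0.0, -1.5, 0.0]]
[[-0.81, 0.03, -2.85], [0.0, -1.5, 0.0]]
[[-0.89, 0.03, -2.83], [0.0, -1.5, 0.0]]
[[-0.96, 0.03, -2.8], [0.0, -1.5, 0.0]]
[[-1.04, 0.03, -2.78], [0.0, -1.5, 0.0]]
[[-1.11, 0.03, -2.75], [0.0, -1.5, 0.0]]
[[-1.18, 0.03, -2.72], [0.0, -1.5, 0.0]]
[[-1.25, 0.03, -2.69], [0.0, -1.5, 0.0]]
```

{"name": "apply_moves", "arguments": {"increments": [[[-0.2,0,-2.9],[0,-1.5,0],2.5],[[-0.3,0,-2.9],[0,-1.5,0],2.5],[[-0.4,0,-2.9],[0,-1.5,0],2.5],[[-0.4,0,-2.9],[0,-1.5,0],2.5],[[-0.5,0,-2.9],[0,-1.5,0],2.5]]}}

```text
t: 24.3
eef_pos: [435.8, 1.7, 170.4]
tcp_rot: [-1.57, 0.005, -3.0]
ft_force: [0.2, -0.2, -2.2]
opening: 0.355
```

{"name": "apply_moves", "arguments": {"increments": [[[-0.6,0,-2.9],[0,-1.5,0],2.5],[[-0.7,0,-2.9],[0,-1.5,0],2.5],[[-0.7,0,-2.9],[0,-1.5,0],2.5],[[-0.8,0,-2.9],[0,-1.5,0],2.5],[[-0.9,0,-2.8],[0,-1.5,0],2.5]]}}

```text
t: 24.92
eef_pos: [441.8, 154.6, 175.3]
tcp_rot: [-1.568, 0.009, -2.864]
ft_force: [-0.0, -1.0, -1.7]
opening: 0.355
```

{"name": "apply_moves", "arguments": {"increments": [[[-1.0,0,-2.8],[0,-1.5,0],2.5],[[-1.0,0,-2.8],[0,-1.5,0],2.5],[[-1.1,0,-2.7],[0,-1.5,0],2.5],[[-1.0,0,-2.0],[0,-1.0,0],2.5],[[0,0,0],[0,0,0],2.5]]}}

```text
t: 25.55
eef_pos: [446.6, 269.3, 180.2]
tcp_rot: [-1.567, 0.011, -2.762]
ft_force: [-0.3, -0.3, -2.1]
opening: 0.358
```

```bash
python3 - <<'E'
from h import *
where();plan([453.2,296.7,120],-156.68,4)
E
```

```text
t 25.55 p [446.6 269.3 180.2] e [ -89.8     0.64 -158.28] F [-0.3 -0.3 -2.1] open 34.1 qv 0.022
[[-0.39, 1.51, -0.58], [-0.1, -0.4, -0.2]]
[[-0.4, 1.51, -0.58], [-0.1, -0.4, -0.2]]
[[-0.41, 1.51, -0.57], [-0.1, -0.4, -0.2]]
[[-0.41, 1.51, -0.57], [-0.1, -0.4, -0.2]]
```

{"name": "apply_moves", "arguments": {"increments": [[[-0.4,1.5,-0.6],[-0.1,-0.4,-0.2],2.5],[[-0.4,1.5,-0.6],[-0.1,-0.4,-0.2],2.5],[[-0.4,1.5,-0.6],[-0.1,-0.4,-0.2],2.5],[[-0.4,1.2,-0.6],[0,-0.4,0],2.5],[[0,0,0],[0,0,0],2.5]]}}

```text
t: 26.18
eef_pos: [452.4, 297.2, 118.9]
tcp_rot: [-1.572, -0.002, -2.735]
ft_force: [0.2, -0.2, -1.5]
opening: 0.358
```

```bash
python3 - <<'E'
from h import *
where();plan([453.2,296.7,75],-156.68,4)
E
```

```text
t 26.18 p [452.4 297.2 118.9] e [-9.010e+01 -1.400e-01 -1.567e+02] F [ 0.2 -0.2 -1.5] open 34.0 qv 0.006
[[-0.02, 1.1, 0.02], [0.0, -0.0, 0.0]]
[[-0.02, 1.1, 0.02], [0.0, -0.0, 0.0]]
[[-0.02, 1.1, 0.02], [0.0, -0.0, 0.0]]
[[-0.01, 1.1, 0.02], [0.0, -0.0, 0.0]]
```

{"name": "apply_moves", "arguments": {"increments": [[[0,1.2,0],[0,0,0],2.5],[[0,1.5,0],[0,0,0],2.5],[[0,1.5,0],[0,0,0],2.5],[[0,1.0,0],[0,0,0],2.5],[[0,0,0],[0,0,0],2.5]]}}

```text
t: 26.8
eef_pos: [452.2, 296.8, 63.2]
tcp_rot: [-1.572, -0.003, -2.735]
ft_force: [0.3, -0.0, -0.8]
opening: 0.355
```

```bash
python3 - <<'E'
from h import *
where();plan([453.2,296.7,36],-156.68,3)
E
```

```text
t 26.8 p [452.2 296.8  63.2] e [-9.0090e+01 -1.4000e-01 -1.5673e+02] F [ 0.3 -0.  -0.8] open 33.7 qv 0.005
[[-0.03, 0.91, 0.02], [0.0, -0.0, 0.0]]
[[-0.03, 0.91, 0.02], [0.0, -0.0, 0.0]]
[[-0.03, 0.91, 0.02], [0.0, -0.0, 0.0]]
```

{"name": "apply_moves", "arguments": {"increments": [[[0,0.9,0],[0,0,0],2.5],[[0,0.9,0],[0,0,0],2.5],[[-0.1,0.6,0],[0,0,0],2.5],[[0,0.3,0],[0,0,0],2.5],[[0,0,0],[0,0,0],2.5]]}}

```text
t: 27.42
eef_pos: [453.5, 297.5, 34.8]
tcp_rot: [-1.572, -0.001, -2.735]
ft_force: [-0.1, 1.2, -2.6]
opening: 0.354
```

{"name": "apply_moves", "arguments": {"increments": [[[0,0.1,0.1],[0,0,0],2.5],[[0,0,0],[0,0,0],2.5],[[0,0,0],[0,0,0],2.5],[[0,0,0],[0,0,0],2.5],[[0,0,0],[0,0,0],2.5]]}}

```text
t: 28.05
eef_pos: [454.2, 296.7, 34.4]
tcp_rot: [-1.572, -0.0, -2.735]
ft_force: [-0.4, -0.2, -2.1]
opening: 0.356
```

{"name": "apply_moves", "arguments": {"increments": [[[0.1,0.1,0],[0,0,0],2.5],[[0,0,0],[0,0,0],2.5],[[0,0,0],[0,0,0],3.5],[[0,0,0],[0,0,0],3.8],[[0,0,0],[0,0,0],5]]}}

```text
t: 28.68
eef_pos: [453.6, 296.4, 33.8]
tcp_rot: [-1.573, 0.001, -2.735]
ft_force: [0.3, 0.1, -0.6]
opening: 0.456
```

{"name": "apply_moves", "arguments": {"increments": [[[0,0,0],[0,0,0],7],[[0,0,0],[0,0,0],7],[[0,0,0],[0,0,0],7],[[0,-1,0],[0,0,0],7],[[0,-3,0],[0,0,0],7]]}}

```text
t: 29.3
eef_pos: [452.8, 295.9, 73.6]
tcp_rot: [-1.572, -0.003, -2.735]
ft_force: [-0.4, 0.4, -0.1]
opening: 0.735
```

{"name": "apply_moves", "arguments": {"increments": [[[0,-5,0],[0,0,0],7],[[0,-5,0],[0,0,0],7],[[0,-4,0],[0,0,0],7],[[1,-2,4],[0,0,0],7],[[1,0,5],[0,0,0],7]]}}

```text
t: 29.92
eef_pos: [470.2, 205.5, 244.4]
tcp_rot: [-1.572, 0.004, -2.731]
ft_force: [0.7, -1.0, -0.6]
opening: 0.738
```

{"name": "apply_moves", "arguments": {"increments": [[[0,0,5],[0,0,0],7],[[0,0,5],[0,0,0],7],[[0,0,5],[0,0,0],7],[[0,0,2],[0,0,0],7],[[0,0,0],[0,0,0],7]]}}

```text
t: 30.55
eef_pos: [539.1, 42.7, 248.5]
tcp_rot: [-1.571, 0.008, -2.733]
ft_force: [-0.2, 1.4, 0.2]
opening: 0.738
```

```bash
python3 - <<'E'
from h import *
where()
c=read_camera('top');s=read_camera('side')
for k in(c,s):
    for n in('scanner','scanner_nose','cradle_seat'):
        print(n,[(toW(k,x['point']).round(),round(x['confidence'],2)) for x in nets.mark_of(k,n)[:1]])
A=cv2.resize(c['img'][95:270,150:420],None,fx=1.45,fy=1.45,interpolation=2);B=cv2.resize(s['img'][90:270,185:330],None,fx=2.7,fy=2.7,interpolation=2)
h=max(A.shape[0],B.shape[0]);f=lambda i:cv2.copyMakeBorder(i,0,h-i.shape[0],0,0,0)
cv2.imwrite('pics/final.png',np.hstack([f(A),f(B)])[:,:,::-1])
E
```

```text
t 30.55 p [539.1  42.7 248.5] e [ -89.99    0.47 -156.61] F [-0.2  1.4  0.2] open 70.1 qv 0.011
scanner [(array([453., 295.,  48.]), 0.79)]
scanner_nose [(array([535., 329.,  49.]), 0.55)]
cradle_seat [(array([445., 290.,  50.]), 0.69)]
scanner [(array([449., 300.,  50.]), 0.95)]
scanner_nose [(array([528., 333.,  51.]), 0.82)]
cradle_seat [(array([445., 297.,  56.]), 0.55)]
```

View pics/final.png

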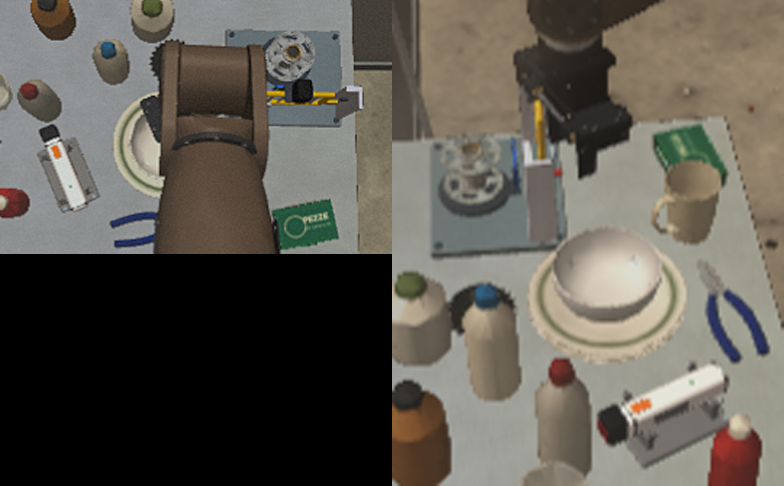

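```bash
python3 - <<'E'
from h import *
where();env.job_done()
E
```

```text
t 30.95 p [538.8  44.  248.3] e [ -89.98    0.47 -156.44] F [-0.6 -0.3  0.3] open 69.9 qv 0.008
the job is handed in; nothing more can be done
```

The whole task is done and handed in at t ≈ 31 s of the 62 s allowed; no verdict is reported.

- **Guard:** I lifted it about 118 mm, shifted it 23 mm to the left and lowered it into the notch. The downward load left the gripper as the peg seated. The last pictures show the guard still up.
- **Scan:** I held the scanner level at label height for about 2.7 s, within 1° of square to the label. The tool pose moved no more than 0.1 mm in that time. The distance from window to label works out at 70–71 mm. The camera networks' positions spread by a few millimetres, so I averaged them.
- **Scanner back in its cradle:** I set it down within 1 mm of where I had grasped it. The networks place it within about 2 mm of where it lay before. One reading of the nose differed by 4 mm, which is within their stated accuracy.
- **Bystanders:** The tin looks unmoved in the last pictures. The sprocket cluster is partly hidden and the front hub is outside the crop, so I did not check them again. I saw no contact forces beyond a few newtons, and the robot was touching nothing at hand-in.

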